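Swing the microscope camera boom in and draw it out to its green mark

ROBOT

A 6-joint arm with a two-finger parallel gripper is mounted at the origin on the work surface. World frame = base frame: x ahead of the robot, y to its left, z up, the work surface at z = 0. Lengths are in m, angles in rad, forces in N, time in s.
With the tool pointing down it reaches from about 0.35 to 1 m from the base axis. Payload 7.1 kg.
Tool frame: the origin (TCP) lies midway between the tips of the shut fingers; the grasp point (between the pads) lies 19 mm behind it; x points along the fingers, y is the direction in which the jaws open and shut, and the axes are right-handed (so a half turn about x gives the same grasp; the last joint's range is limited). The gripper opens to 85 mm and grips with 20 to 120 N. Pads are 22 mm wide; open, the fingers measure 114 mm over their backs; the gripper's body (76 mm by 85 mm) begins 54 mm behind the grasp point. The pads swing forward as they close: fully open they stand 13 mm farther back than shut.
Start: joints at [1.156, 0.423, 1.63, -0, 1.089, -0.019], TCP at [0.241, 0.577, 0.192] pointing down, gripper open.
Joint ranges: [-3, 3], [-0.9, 2.11], [0.09, 2.58], [-1.31, 4.45], [0.11, 2.69], [-2.54, 2.54]. Speed limits (rad/s): [2.39, 2.39, 3.01, 3.14, 3.14, 3.14].

INTERFACE

Orientations are given as a rotation vector (axis times angle).
In Python, from station import sensors, read_camera, get_calibration, robot gives the robot as it stands. The module is installed in compiled form; this text tells all that it offers.
- The arm moves only by the shell command python3 -m inch 'ROWS' [OPENING] [FORCE]. ROWS is a JSON object of lists of equal length, an entry for each row: "xyz": the shift along the tool's x, y, z in mm, a list of three; "twist": the turn about the tool's x in rad. A call has exactly 8 rows; each row is the pose to reach, as a shift and turn from the pose commanded when the call began, along the tool's axes at that moment; what a row does not reach only later rows make up. A row lasts 1/10 s, in which the tool goes at most 50 mm and 8.59 degrees, less where a joint would pass 70% of its speed; a pose out of reach is approached as far as the arm can. A call with a gripper value outside its range is refused whole. OPENING is the opening, from 0 (shut) to 1 (fully open), set as the call begins (- or left out, the last holds). The fingers move at their own pace and stop on an object; FORCE is the grip in N (left out, the last holds). Time passes only in rows, so rows that repeat a pose let the fingers close, or fill a call up. It gives the time, the measured TCP pose, the force and the opening at its end, in the units of the state.
- sensors.get_state(): the state, without advancing time (a new reading comes with each control period).
- read_camera(name): name is "scene" or "top" or "wrist"; returns the picture (384x512x3 uint8, red, green, blue); there is no depth.
- get_calibration(name): a dict with "fx", "fy", "cx", "cy" (pixels), "camera_from_world" (4x4, takes a point from world to camera coordinates); the wrist camera has in their place "T_tool_cam" (4x4, takes a point from camera to tool coordinates, whose origin is the TCP and whose axes are the tool frame's). Camera axes: x right, y up, looking along -z (the intrinsics and any distortion apply to the point x, -y, -z); pixel columns grow to the right and rows downward; lengths in m; the calibration is good to about 2 mm. A picture is of the moment at which its call begins: read the wrist's pose just before it. get_calibration takes no time and is no camera call.
- robot.hand_in(): hands the job in, once; it reports no verdict.
The state is a dict: "time": time; "q": joint angles; "qvel": joint speeds; "joint_efforts": joint torques, N m; "tool_pos": TCP position; "eef_rot": TCP orientation; "force": force on the tool from outside, world axes, zero at the start; "torque": the same for the moment, N m; "width": finger opening in m.
Only numpy, scipy, OpenCV 4.12 (cv2) and the standard library are available. Lean on these libraries where they do the work, as an engineer would, in place of code of your own. Each camera call takes 0.05 s, during which the arm holds its last target. There are 200 camera calls.

TASK

Get the boom-stand camera ready over the culture dish: leaving its arm locked in, take the boom by its blue grip post and swing it round past the amber bottle until it meets its stop above the base, then press the red lock button so that the arm is released. Draw the arm straight out by the grip post until the tube's mouth stands in the green band of the scale, boom still at its stop, and finish while holding it there by the post, since its spring pulls it back. Leave the dish, bottle, jar and slide box where they are.

Things in the scene. Friction and masses are not known exactly. Their poses are not given: they have to be found in the camera images.
- stand: Boom stand of a microscope camera, fixed. Grey base plate 170 x 400 x 14 mm, steel column 32 mm thick. Origin: on the column axis at bench level, z up; plate from 55 mm on the +y side to 345 mm on the -y side. Its -y axis is where the boom points at its stop. White stage disc (104 mm, top 18 mm up) 265 mm along -y. Boom centre line 200 mm above the bench.
- swing (a joint): Boom's angle about the column (rad): 0 = at its stop, pointing along the stand's -y; larger = swung away from -y towards -x, up to 1.1. Friction about 0.1 N m; stays where left. White square tube 34 mm wide, 32 mm high, from 80 mm behind the column axis to the black mouth collar 150 mm in front; tube top 216 mm, collar top 218 mm above the bench.
- bar (a joint): How far the inner arm is out along the boom (m): 0 = home, up to 0.100. Locked at 0 until the button is pressed; then a spring pops it out by 10 to 20 mm, where it rests. Further out the spring (100 N/m) pulls it back, 4.5 N at the green band. 22 mm bar, black ticks each 10 mm; green band 8 mm wide at 60 mm (in the mouth from 56 to 64 mm out), blue band at 90 mm.
- lock (a joint): Travel of the red lock button (m): 0 = up (locked), pressed straight down to 0.006 with about 5 N; it releases the arm beyond about 0.004. Once the arm has popped out the button stays sunk at about 0.004 by itself.
- lock_top (a point): Centre of the top of the red button (24 mm across, standing 10 mm above its bezel), on top of the boom tube 100 mm in front of the column axis, 229 mm above the bench. It swings with the boom.
- mouth (a point): Top edge of the face of the tube's mouth collar, where the scale is read, 150 mm in front of the column axis; swings with the boom.
- grip: Blue ribbed upright round grip post, 22 mm in diameter, 44 mm tall, on the arm's grey end block (44 x 40 mm), under which hangs the white camera, 34 mm thick, down to 89 mm above the bench. Origin at the centre of the post's foot, 212 mm above the bench, 205 mm from the column axis when the arm is home (55 mm from the mouth); moves with the arm.
- grip_mid (a point): Centre of the grip post, 24 mm above its foot (236 mm above the bench): the place to grip.
- dish: Closed clear culture dish, 90 mm across, 15 mm high, loose on the stage disc; origin at the centre of its underside. Leave it alone.
- amber_bottle: Amber reagent bottle with a blue cap, 62 mm across, 150 mm high, standing on the bench just outside the arc of the camera while the arm is home; origin at the centre of its underside. Leave it alone.
- jar: White jar with a red cap, 60 mm across, 90 mm high, past the stage end of the base plate; origin at the centre of its underside. Leave it alone.
- slide_box: Blue slide box 85 x 110 x 35 mm, beside the column on the base plate's -x side; origin at the centre of its underside. Leave it alone.

How it is judged:
On the way, in this order (a step that is already met when the one before it is completed fails the run):
1. the boom is swung in to its stop (within 0.06 rad) with the arm still locked home (value of joint swing below 0.06 rad and value of joint bar below 0.004 m and value of joint lock below 0.002 m), for 0.2 s.
2. the button is pressed and the arm has popped out of its lock, boom still at the stop (within 0.08 rad) (value of joint lock above 0.003 m and value of joint bar above 0.006 m and value of joint swing below 0.08 rad), for 0.2 s.
At the end, for the whole second after the job is handed in: The arm is held out with the tube's mouth in the green band (56 to 64 mm out), the boom within 0.06 rad of its stop, the fingers on the grip post with more than 1 N; the dish within 8 mm and the bottle, jar and slide box within 15 mm of where they stood (value of joint bar between 0.056 and 0.064 m and value of joint swing below 0.06 rad and contact force between the fingers and grip above 1 N and distance of dish from where it was at the start of the episode below 0.008 m and distance of each of amber_bottle, jar, slide_box from where it was at the start of the episode below 0.015 m); the arm keeps its last pose, push and grip.
It fails at once if the dish is shifted by more than 10 mm (distance of dish from where it was at the start of the episode above 0.01 m).
It fails at once if the bottle, jar or slide box is shifted by more than 20 mm or knocked over (distance of any of amber_bottle, jar, slide_box from where it was at the start of the episode above 0.02 m or angle between any of amber_bottle, jar's own z axis and vertical above 0.4 rad).
It also fails if it takes over 64 s, if anything falls off the work surface, if the arm or the gripper's body presses on something with over 40 N, if the wrist force passes 120 N, or if a joint passes its speed limit or range.

## Working session

There is one attempt and no reset: what is moved stays moved. The work goes in short steps, Python scripts to look and compute and a shell command to move; the robot and the scene stay as the last step left them, time stands still between calls to the robot, and variables do not carry over. Pictures are saved under pics/ and viewed, about 8 in all and at most 12, crops included, and the job is handed in when it is done.

```bash
mkdir -p pics; python3 - <<'E'
from station import sensors, read_camera, get_calibration
import cv2, numpy as np
s=sensors.get_state(); print({k:np.round(v,3).tolist() for k,v in s.items()})
for n in ["scene","top"]:
    cv2.imwrite(f"pics/{n}0.png",cv2.cvtColor(read_camera(n),cv2.COLOR_RGB2BGR))
for n in ["scene","top","wrist"]:
    c=get_calibration(n); print(n,{k:np.round(v,4).tolist() for k,v in c.items()})
E
```

```text
{'time': 0.0, 'q': [1.156, 0.424, 1.631, 0.0, 1.089, -0.019], 'qvel': [-0.0, 0.002, 0.001, 0.0, -0.0, 0.0], 'joint_efforts': [0.002, -55.739, -28.173, 0.0, 0.007, 0.0], 'tool_pos': [0.241, 0.576, 0.192], 'eef_rot': [0.309, 1.549, -0.312], 'force': [0.11, 0.896, 0.099], 'torque': [-0.051, -0.041, -0.031], 'width': 0.085}
scene {'fx': 451.8384, 'fy': 451.8384, 'cx': 252.9078, 'cy': 194.603, 'camera_from_world': [[-0.245, 0.9695, 0.0108, 0.1015], [-0.7299, -0.1918, 0.6561, 0.3067], [0.6382, 0.1529, 0.7546, -1.5254], [0.0, 0.0, 0.0, 1.0]]}
top {'fx': 404.1558, 'fy': 404.1558, 'cx': 255.3716, 'cy': 185.0142, 'camera_from_world': [[-0.011, -0.9994, 0.0332, 0.0083], [0.9874, -0.0056, 0.1579, -0.5842], [-0.1576, 0.0346, 0.9869, -1.0411], [0.0, 0.0, 0.0, 1.0]]}
wrist {'fx': 272.4214, 'fy': 272.4214, 'cx': 255.7171, 'cy': 190.0181, 'T_tool_cam': [[0.0003, 0.3222, -0.9467, -0.1817], [1.0, 0.0007, 0.0005, 0.0013], [0.0008, -0.9467, -0.3222, -0.0833], [0.0, 0.0, 0.0, 1.0]]}
```

View pics/scene0.png

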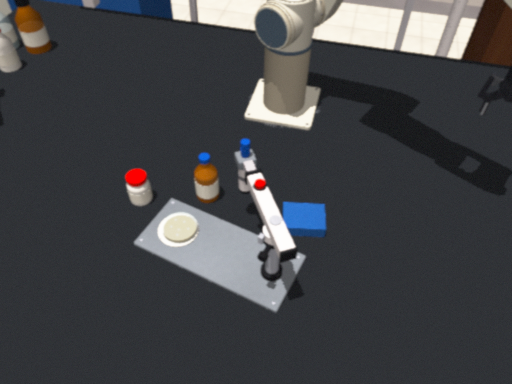

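View pics/top0.png

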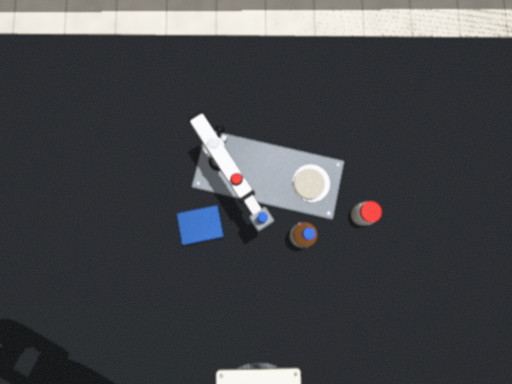

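The scene camera shows the boom swung toward the robot. In the top view the post is at about (262,217), the button at (237,179), the stage at (311,183), the bottle cap at (309,234) and the jar cap at (371,211). Next I turn these pixels into world positions.

```bash
cat > h.py <<'E'
import numpy as np, cv2
from station import sensors, read_camera, get_calibration
from scipy.spatial.transform import Rotation as R
def ray(n,u,v,st=None):
    c=get_calibration(n); d=np.array([(u-c["cx"])/c["fx"],-(v-c["cy"])/c["fy"],-1])
    if n=="wrist":
        T=np.eye(4);T[:3,:3]=R.from_rotvec(st["eef_rot"]).as_matrix();T[:3,3]=st["tool_pos"];T=T@c["T_tool_cam"]
    else: T=np.linalg.inv(c["camera_from_world"])
    return T[:3,3],T[:3,:3]@d
def at_z(n,u,v,z,st=None):
    o,d=ray(n,u,v,st); return o+d*(z-o[2])/d[2]
def proj(n,p,st=None):
    c=get_calibration(n)
    if n=="wrist":
        T=np.eye(4);T[:3,:3]=R.from_rotvec(st["eef_rot"]).as_matrix();T[:3,3]=st["tool_pos"];T=np.linalg.inv(T@c["T_tool_cam"])
    else: T=np.array(c["camera_from_world"])
    q=T[:3,:3]@p+T[:3,3]; return c["cx"]-c["fx"]*q[0]/q[2], c["cy"]+c["fy"]*q[1]/q[2]
def blobs(img,col,mina=15):
    h=cv2.cvtColor(img,cv2.COLOR_RGB2HSV)
    m={"red":((h[...,0]<6)|(h[...,0]>174)),"blue":(h[...,0]>100)&(h[...,0]<125),"green":(h[...,0]>45)&(h[...,0]<85)}[col]&(h[...,1]>150)&(h[...,2]>90)
    n,l,s,c=cv2.connectedComponentsWithStats(m.astype(np.uint8))
    return [(np.round(c[i],1).tolist(),s[i].tolist()) for i in range(1,n) if s[i,4]>=mina]
E
python3 - <<'E'
from h import *
im=read_camera("top"); sc=read_camera("scene")
for c in("red","blue"): print(c,"top",blobs(im,c),"\n  scene",blobs(sc,c))
f=lambda *a:np.round(at_z(*a),3)
print("plate",[f("top",u,v,.014) for u,v in((224,135),(344,161),(333,219),(193,188))])
print("stage",f("top",311,183,.02),"btn",f("top",237,179,.229),"post",f("top",262,217,.252))
print("bottle",f("top",309,234,.15),"jar",f("top",371,211,.09))
print("scene: post",f("scene",245,142,.256),"btn",f("scene",260,184,.229),"stage",f("scene",179,229,.02),"corner",[f("scene",u,v,.014) for u,v in ((172,204),(137,241),(277,301),(303,258))])
cv2.imwrite("pics/w0.png",cv2.cvtColor(np.vstack([cv2.resize(im[100:260,170:400],None,fx=3,fy=3,interpolation=cv2.INTER_CUBIC)]),cv2.COLOR_RGB2BGR))
E
```

```text
red top [([235.9, 178.6], [231, 174, 11, 10, 82]), ([371.1, 211.3], [361, 201, 21, 21, 359])] 
  scene [([135.6, 176.6], [125, 168, 22, 18, 322]), ([259.8, 183.9], [255, 179, 11, 11, 93])]
blue top [([199.7, 224.9], [177, 205, 47, 40, 1393]), ([261.9, 217.2], [258, 213, 9, 9, 63]), ([308.2, 233.3], [303, 229, 11, 10, 91])] 
  scene [([11.9, 4.0], [9, 0, 7, 10, 41]), ([67.6, 1.5], [45, 0, 37, 6, 118]), ([120.9, 5.2], [97, 0, 44, 14, 444]), ([244.7, 146.5], [240, 138, 11, 19, 164]), ([203.7, 157.3], [198, 152, 12, 12, 115]), ([304.8, 218.1], [282, 201, 44, 36, 1349])]
plate [array([0.733, 0.089, 0.014]), array([ 0.657, -0.248,  0.014]), array([ 0.493, -0.21 ,  0.014]), array([0.582, 0.174, 0.014])]
stage [ 0.593 -0.152  0.02 ] btn [0.569 0.051 0.229] post [ 0.482 -0.003  0.252]
bottle [ 0.448 -0.12   0.15 ] jar [ 0.508 -0.293  0.09 ]
scene: post [ 0.488 -0.003  0.256] btn [0.58  0.055 0.229] stage [ 0.597 -0.148  0.02 ] corner [array([ 0.519, -0.198,  0.014]), array([ 0.655, -0.239,  0.014]), array([0.729, 0.136, 0.014]), array([0.6  , 0.173, 0.014])]
```

View pics/w0.png

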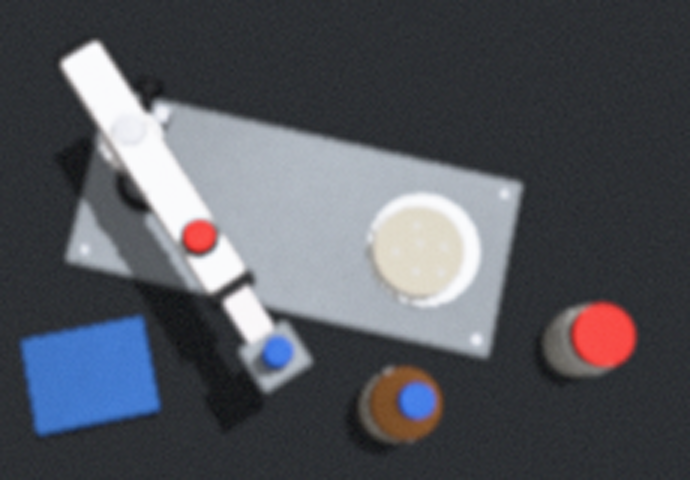

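```bash
cat >> h.py <<'E'
col=np.array([.654,.108]); d0=np.arctan2(-.974,-.226)
def pol(r,sw,z): a=d0-sw; return np.array([col[0]+r*np.cos(a),col[1]+r*np.sin(a),z])
def togo(p,sw=None,st=None):
    "shift mm in tool axes, twist so that tool y is perpendicular to the boom at swing sw"
    st=st or sensors.get_state(); M=R.from_rotvec(st["eef_rot"]).as_matrix()
    tw=None
    if sw is not None:
        a=d0-sw+np.pi/2; y=M.T@np.array([np.cos(a),np.sin(a),0]); tw=np.arctan2(y[2],y[1]); tw=(tw+np.pi/2)%np.pi-np.pi/2
    return np.round(M.T@(p-st["tool_pos"])*1000,1),tw
E
python3 - <<'E'
from h import *
st=sensors.get_state();print(np.round(R.from_rotvec(st["eef_rot"]).as_matrix(),3))
b=(at_z("top",261.9,217.2,.254)+at_z("scene",244.7,146.5,.24))/2
v=b[:2]-col; sw=d0-np.arctan2(v[1],v[0]); print(b,np.hypot(*v),sw)
print(togo(np.r_[b[:2],.285],sw))
E
```

```text
[[-0.     0.386  0.923]
 [-0.001  0.923 -0.386]
 [-1.    -0.001  0.   ]]
[ 0.48360648 -0.00320631  0.247     ] 0.20347185683935426 0.7645664126012564
(array([ -92.6, -441.2,  447.5]), np.float64(-0.9740177006082074))
```

```bash
python3 -m inch '{"xyz":[[-50,0,0],[-93,0,0],[-93,-35,35],[-93,-70,70],[-93,-105,105],[-93,-140,140],[-93,-175,175],[-93,-210,210]],"twist":[0,0,-0.1,-0.2,-0.3,-0.4,-0.5,-0.6]}' 1 60; python3 - <<'E'
from h import *
print(togo(pol(.205,.7646,.285),.7646))
E
```

```text
time: 1.0
tool_pos: [0.354, 0.3001, 0.2855]
eef_rot: [-0.164, 1.564, 0.164]
force: [0.9, -0.1, 0.1]
width: 0.0853
(array([   0.5, -324.1,   62.5]), np.float64(-0.36936863787046814))
```

```bash
python3 -m inch '{"xyz":[[0,-45,9],[0,-90,18],[0,-135,26],[0,-180,35],[0,-225,43],[0,-270,52],[0,-310,60],[0,-324,62]],"twist":[-0.05,-0.1,-0.15,-0.2,-0.25,-0.3,-0.35,-0.369]}' 1; python3 - <<'E'
from h import *
st=sensors.get_state(); im=read_camera("wrist")
print(togo(pol(.205,.7646,.285),.7646,st)); print(blobs(im,"blue"),blobs(im,"red"))
print("expect",proj("wrist",pol(.205,.7646,.256),st),proj("wrist",pol(.1,.7646,.229),st))
cv2.imwrite("pics/w1.png",cv2.cvtColor(im,cv2.COLOR_RGB2BGR))
E
```

```text
time: 1.8
tool_pos: [0.4812, -0.0059, 0.2854]
eef_rot: [-0.449, 1.524, 0.447]
force: [-0.1, -0.1, 0.5]
width: 0.0856
(array([0.4, 0.9, 1.9]), np.float64(-0.006275076152920889))
[([182.9, 93.9], [170, 82, 27, 25, 522]), ([331.9, 199.7], [293, 166, 81, 68, 3315]), ([255.8, 198.8], [244, 181, 25, 36, 697])] [([53.4, 55.9], [29, 32, 50, 48, 1818]), ([254.9, 285.3], [244, 275, 23, 22, 400])]
expect (np.float64(255.69416890558463), np.float64(203.8417534476647)) (np.float64(256.4598215297262), np.float64(287.3237937855595))
```

View pics/w1.png

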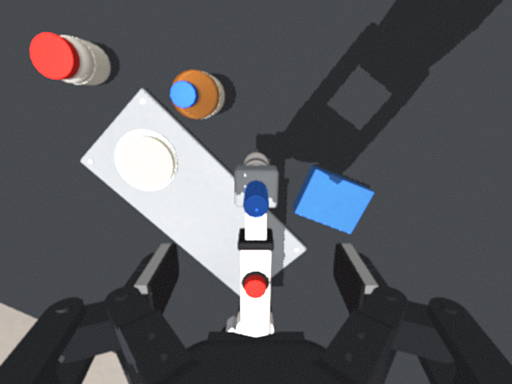

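The post lies on the wrist camera's mid-column (256,199), the button is at (255,285), and both agree with my model to about 1-2 mm. Now I descend and grip.

```bash
python3 -m inch '{"xyz":[[15,1,2],[30,1,2],[45,1,2],[58,1,2],[66,1,2],[66,1,2],[66,1,2],[66,1,2]],"twist":[0,0,0,0,0,0,0,0]}' 1; python3 -m inch '{"xyz":[[0,0,0],[0,0,0],[0,0,0],[0,0,0],[0,0,0],[0,0,0],[0,0,0],[0,0,0]],"twist":[0,0,0,0,0,0,0,0]}' 0 40;  python3 - <<'E'
from h import *
st=sensors.get_state(); p=st["tool_pos"][:2]-col
print(np.hypot(*p), d0-np.arctan2(p[1],p[0]))
for k in range(1,10): print(k,togo(pol(.205,.7646-k*.0955,.219),.7646-k*.0955,st))
E
```

```text
time: 2.65
tool_pos: [0.4818, -0.0008, 0.2201]
eef_rot: [-0.449, 1.523, 0.449]
force: [0.2, -0.5, 0.4]
width: 0.0857
time: 3.45
tool_pos: [0.4813, -0.0008, 0.2194]
eef_rot: [-0.449, 1.524, 0.449]
force: [-0.3, -1.1, 0.0]
width: -0.0
0.20413544408630152 0.780502908467781
1 (array([  0.4, -22.8,   0.2]), np.float64(-0.10049664507341305))
2 (array([  0.4, -42.1,   3. ]), np.float64(-0.19599664497506097))
3 (array([  0.4, -61.1,   7.8]), np.float64(-0.29149664488923044))
4 (array([  0.4, -79.6,  14.3]), np.float64(-0.3869966448190407))
5 (array([  0.4, -97.3,  22.5]), np.float64(-0.48249664476704623))
6 (array([   0.4, -114.2,   32.4]), np.float64(-0.577996644735137))
7 (array([   0.4, -130.1,   43.9]), np.float64(-0.6734966447244748))
8 (array([   0.4, -144.8,   56.8]), np.float64(-0.7689966447354468))
9 (array([   0.4, -158.2,   71.1]), np.float64(-0.8644966447676539))
```

```bash
python3 - <<'E'
from h import *
st=sensors.get_state(); im=read_camera("wrist"); t=read_camera("top")
print(np.round(R.from_rotvec(st["eef_rot"]).as_matrix(),3)); print(blobs(im,"blue"),blobs(im,"red"),blobs(t,"red"))
cv2.imwrite("pics/w2.png",cv2.cvtColor(np.hstack([im,cv2.resize(t[120:264,190:298],(288,384))]),cv2.COLOR_RGB2BGR))
E
```

```text
[[-0.    -0.542  0.84 ]
 [-0.     0.84   0.542]
 [-1.     0.    -0.   ]]
[([158.8, 89.4], [142, 73, 36, 34, 942]), ([340.6, 213.3], [296, 174, 94, 78, 4445]), ([248.3, 220.6], [233, 203, 33, 40, 839])] [([15.5, 46.4], [0, 15, 37, 58, 1674]), ([255.3, 329.4], [249, 320, 14, 18, 194])] [([371.1, 211.3], [361, 201, 21, 21, 358])]
```

View pics/w2.png

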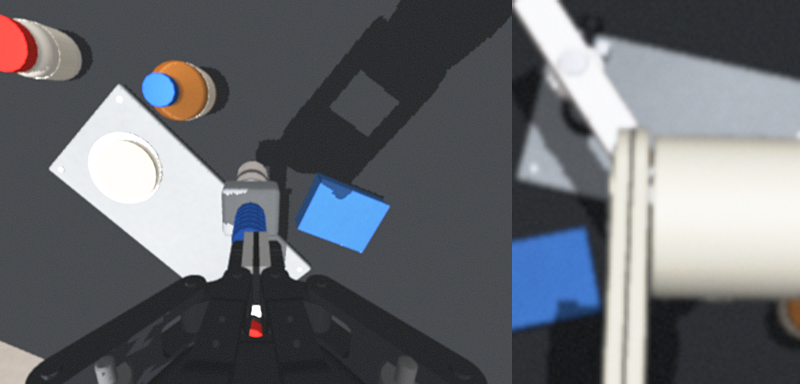

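The picture shows the shut fingers at about (257,250) overlapping the post at (248,220), which has moved about 8 px to the left. The width reads 0, so nothing is gripped. I need a closer look.

```bash
python3 - <<'E'
from h import *
st=sensors.get_state(); im=cv2.imread("pics/w2.png")[:,:512]; t=cv2.cvtColor(read_camera("scene"),cv2.COLOR_RGB2BGR)
a=cv2.resize(im[150:350,190:325],(400,592),interpolation=cv2.INTER_CUBIC)
b=cv2.resize(t[95:275,190:312],(400,592),interpolation=cv2.INTER_CUBIC)
cv2.imwrite("pics/w3.png",np.hstack([a,b]))
M=R.from_rotvec(st["eef_rot"]).as_matrix()
print("TCP",proj("wrist",st["tool_pos"],st),proj("scene",st["tool_pos"]),"grasp",proj("wrist",st["tool_pos"]-.019*M[:,0],st))
E
```

```text
TCP (np.float64(254.3307608649184), np.float64(216.32272457698502)) (np.float64(246.53114926335945), np.float64(151.87342664481193)) grasp (np.float64(254.16029720209687), np.float64(228.1683822907139))
```

View pics/w3.png

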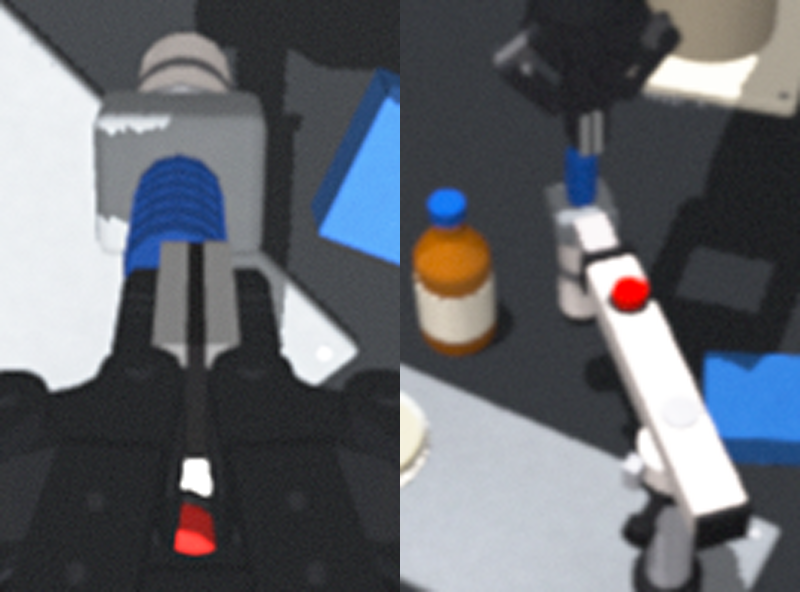

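The scene and wrist views agree: the real fingertips are still just above the post's top, about 40 mm higher than the stated TCP, so they shut on air. The post is also about 5 mm to the tool's -y side. I check the wrist calibration against fixed landmarks before going lower.

```bash
python3 - <<'E'
from h import *
st=sensors.get_state(); 
cap=(at_z("top",308.2,233.3,.15)+at_z("scene",203.7,157.3,.145))/2
box=(at_z("top",199.7,224.9,.033)+at_z("scene",304.8,218.1,.03))/2
print(st["q"],st["tool_pos"]); print(cap,proj("wrist",cap,st),"seen 158.8,89.4"); print(box,proj("wrist",box,st),"seen 340.6 213.3")
print("post for r",[(z,proj("wrist",pol(.205,.7646,z),st)) for z in(.212,.256)])
E
python3 -m inch '{"xyz":[[-10,-1,0],[-10,-2,0],[-10,-3,0],[-10,-3,0],[-10,-3,0],[-10,-3,0],[-10,-3,0],[-10,-3,0]],"twist":[0,0,0,0,0,0,0,0]}' 1
```

```text
[-2.64396898e-02  1.75506807e-01  1.91356808e+00 -1.90220366e-05
  1.05260011e+00 -2.17045452e+00] [ 0.48126688 -0.00082897  0.21941515]
[ 0.45126391 -0.1194131   0.1475    ] (np.float64(159.10154648482774), np.float64(88.44213072475624)) seen 158.8,89.4
[0.48425534 0.15482484 0.0315    ] (np.float64(342.27696898874746), np.float64(217.66407334214293)) seen 340.6 213.3
post for r [(0.212, (np.float64(250.04882626761645), np.float64(211.22326588831817))), (0.256, (np.float64(248.52462347152522), np.float64(240.18949381847065)))]
time: 4.4
tool_pos: [0.4829, -0.0033, 0.2293]
eef_rot: [-0.449, 1.524, 0.449]
force: [0.2, -0.2, -0.7]
width: 0.0854
```

```bash
python3 -m inch '{"xyz":[[8,0,0],[16,0,0],[24,0,0],[30,0,0],[30,0,0],[30,0,0],[30,0,0],[30,0,0]],"twist":[0,0,0,0,0,0,0,0]}' 1;  python3 -m inch '{"xyz":[[0,0,0],[0,0,0],[0,0,0],[0,0,0],[0,0,0],[0,0,0],[0,0,0],[0,0,0]],"twist":[0,0,0,0,0,0,0,0]}' 0 40
python3 - <<'E'
from h import *
st=sensors.get_state(); im=read_camera("wrist"); s=read_camera("scene")
print(blobs(im,"blue"))
a=cv2.resize(im[150:350,190:325],(400,592),interpolation=cv2.INTER_CUBIC)
b=cv2.resize(s[95:275,190:312],(400,592),interpolation=cv2.INTER_CUBIC)
cv2.imwrite("pics/w4.png",cv2.cvtColor(np.hstack([a,b]),cv2.COLOR_RGB2BGR))
E
```

```text
time: 5.2
tool_pos: [0.4832, -0.0034, 0.1998]
eef_rot: [-0.449, 1.523, 0.449]
force: [-0.1, 0.4, 0.1]
width: 0.0853
time: 6.0
tool_pos: [0.483, -0.0034, 0.1996]
eef_rot: [-0.449, 1.524, 0.449]
force: [-1.6, -0.3, 4.2]
width: 0.0206
[([154.6, 88.6], [136, 70, 40, 37, 1140]), ([346.8, 218.8], [300, 177, 99, 83, 4909]), ([255.8, 246.5], [237, 214, 39, 64, 2023])]
```

View pics/w4.png

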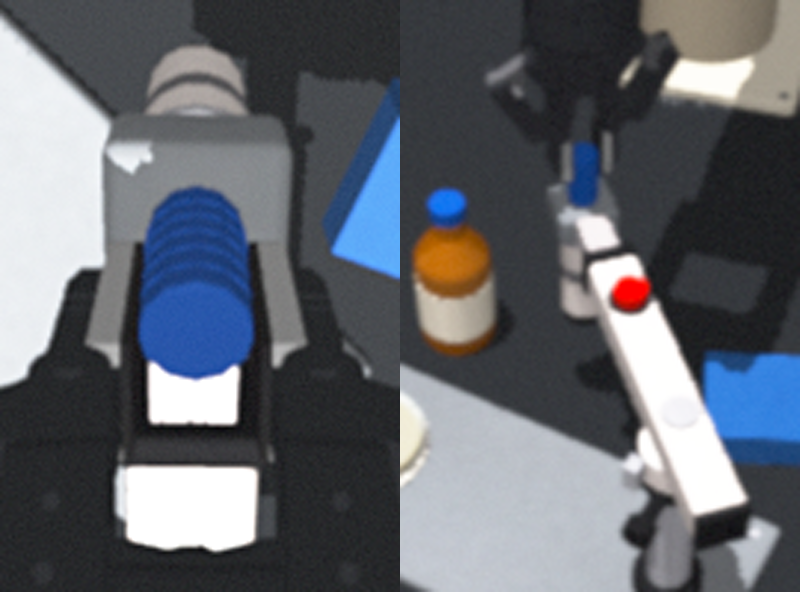

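The post is now gripped: the width is 20.6 mm, and the pads stand on both sides of the post at its upper half. I compute the swing arc.

```bash
python3 - <<'E'
from h import *
st=sensors.get_state(); p=st["tool_pos"][:2]-col; r=np.hypot(*p); s0=d0-np.arctan2(p[1],p[0]); print(r,s0)
for k in range(1,9): print(k,togo(pol(r,s0-k*.05,st["tool_pos"][2]),None,st)[0],-.05*k)
E
```

```text
0.20408106493287578 0.7654957213476232
1 [  0.  -10.2   0.3] -0.05
2 [  0.  -20.4   1.1] -0.1
3 [  0.  -30.5   2.4] -0.15000000000000002
4 [  0.  -40.5   4.2] -0.2
5 [  0.  -50.5   6.5] -0.25
6 [  0.  -60.3   9.4] -0.30000000000000004
7 [  0.  -69.9  12.7] -0.35000000000000003
8 [  0.  -79.4  16.4] -0.4
```

```bash
python3 -m inch '{"xyz":[[0,-10.2,0.3],[0,-20.4,1.1],[0,-30.5,2.4],[0,-40.5,4.2],[0,-50.5,6.5],[0,-60.3,9.4],[0,-65.1,11],[0,-69.9,12.7]],"twist":[-0.05,-0.1,-0.15,-0.2,-0.25,-0.3,-0.325,-0.35]}'; python3 - <<'E'
from h import *
st=sensors.get_state(); p=st["tool_pos"][:2]-col; r=np.hypot(*p); s0=d0-np.arctan2(p[1],p[0]); print(r,s0,st["force"])
E
```

```text
time: 6.9
tool_pos: [0.5279, -0.0456, 0.1981]
eef_rot: [-0.725, 1.478, 0.687]
force: [-15.6, -16.4, 7.0]
width: 0.0201
0.1987151830110857 0.4595803006931656 [-15.55496773 -16.43537474   6.98359439]
```

```bash
python3 -m inch '{"xyz":[[0,0,0],[0,0,0],[0,0,0],[0,0,0],[0,0,0],[0,0,0],[0,0,0],[0,0,0]],"twist":[0,0,0,0,0,0,0,0]}'; python3 - <<'E'
from h import *
st=sensors.get_state(); p=st["tool_pos"][:2]-col; r=np.hypot(*p); s0=d0-np.arctan2(p[1],p[0]); print(r,s0,st["force"])
im=read_camera("top"); w=read_camera("wrist"); print(blobs(im,"red"),blobs(im,"blue"))
print(blobs(w,"blue"),blobs(w,"red")); print(np.round(R.from_rotvec(st["eef_rot"]).as_matrix(),3))
cv2.imwrite("pics/w5.png",cv2.cvtColor(np.hstack([w,cv2.resize(im[120:264,190:298],(288,384))]),cv2.COLOR_RGB2BGR))
E
```

```text
time: 7.7
tool_pos: [0.5285, -0.0446, 0.1979]
eef_rot: [-0.724, 1.476, 0.687]
force: [-12.5, -15.6, 6.6]
width: 0.02
0.1975619940048524 0.46023568721646746 [-12.51733658 -15.610779     6.61010344]
[([245.2, 170.1], [241, 166, 9, 10, 72]), ([371.1, 211.3], [361, 201, 21, 21, 357])] [([199.3, 224.8], [177, 205, 45, 40, 1365])]
[([272.6, 67.4], [256, 48, 35, 39, 1053]), ([255.8, 235.4], [236, 204, 40, 61, 2009]), ([364.0, 249.2], [317, 204, 98, 88, 4603])] []
[[-0.01  -0.784  0.621]
 [-0.03   0.621  0.784]
 [-0.999 -0.011 -0.03 ]]
```

View pics/w5.png

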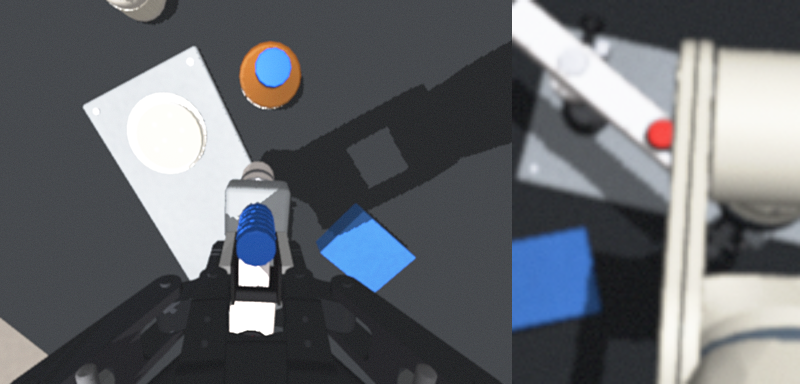

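The swing stalled because joint 6 is near its limit (q1-q6 = yaw), not because anything was in the way. The button has moved to (245,170) in the top view and the bottle is untouched. I will release, rise, half-turn the tool and regrip, which also lets the wrist camera see the scale.

```bash
python3 -m inch '{"xyz":[[0,0,0],[0,0,0],[0,0,0],[0,0,0],[-15,0,0],[-30,0,0],[-50,0,0],[-70,0,0]],"twist":[0,0,0,0,0,0,0,0]}' 1; python3 -m inch '{"xyz":[[0,0,0],[0,0,0],[0,0,0],[0,0,0],[0,0,0],[0,0,0],[0,0,0],[0,0,0]],"twist":[0.14,0.28,0.42,0.56,0.7,0.84,0.98,1.12]}'; python3 -m inch '{"xyz":[[0,0,0],[0,0,0],[0,0,0],[0,0,0],[0,0,0],[0,0,0],[0,0,0],[0,0,0]],"twist":[0.14,0.28,0.42,0.56,0.7,0.84,0.98,1.12]}'
python3 - <<'E'
from h import *
st=sensors.get_state(); print(st["q"])
im=read_camera("top"); B=blobs(im,"red"); print(B,blobs(im,"blue"))
b=at_z("top",*B[0][0],.229); v=b[:2]-col; s=d0-np.arctan2(v[1],v[0]); print(b,np.hypot(*v),s)
v=at_z("top",235.9,178.6,.229)[:2]-col; print("before",np.hypot(*v),d0-np.arctan2(v[1],v[0]))
print(togo(pol(.205,s,.26),s,st))
E
```

```text
time: 8.6
tool_pos: [0.5326, -0.0393, 0.2694]
eef_rot: [-0.722, 1.467, 0.687]
force: [0.4, 0.0, -0.0]
width: 0.0857
time: 9.4
tool_pos: [0.5328, -0.0393, 0.2688]
eef_rot: [0.157, 1.562, -0.196]
force: [-0.4, -0.5, -0.1]
width: 0.0855
time: 10.2
tool_pos: [0.5328, -0.0393, 0.2688]
eef_rot: [1.022, 1.292, -1.056]
force: [0.4, -0.2, 0.3]
width: 0.0856
[-0.07980913  0.20461014  1.75410947 -0.02737746  1.18232542 -0.2954123 ]
[([243.9, 170.2], [241, 166, 7, 10, 48]), ([371.1, 211.3], [361, 201, 21, 21, 358])] [([199.1, 224.8], [177, 205, 46, 40, 1357]), ([308.7, 230.4], [304, 228, 10, 5, 32])]
[0.58884803 0.03523567 0.229     ] 0.09766998730436291 0.5022604062226075
before 0.10044072070439199 0.7660401366675027
(array([  9. , -16.3,   1.6]), np.float64(0.9560684263335544))
```

```bash
python3 -m inch '{"xyz":[[-5,0,0],[-12,-3,0],[-15,-6,0],[-15,-9,0],[-15,-12,0],[-15,-12,1],[-15,-12,1],[-15,-12,1]],"twist":[0.14,0.28,0.42,0.56,0.7,0.84,0.95,0.95]}'; python3 - <<'E'
from h import *
st=sensors.get_state(); print(st["q"]); w=read_camera("wrist"); print(np.round(R.from_rotvec(st["eef_rot"]).as_matrix(),3))
print(blobs(w,"red"),blobs(w,"blue"))
for s in (.42,.46,.5): print(s,"post .256",proj("wrist",pol(.205,s,.256),st),"foot",proj("wrist",pol(.205,s,.212),st),"btn",proj("wrist",pol(.1,s,.229),st), togo(pol(.205,s,.285),s,st))
cv2.imwrite("pics/w6.png",cv2.cvtColor(w,cv2.COLOR_RGB2BGR))
E
```

```text
time: 11.05
tool_pos: [0.5213, -0.0428, 0.2839]
eef_rot: [1.697, 0.756, -1.719]
force: [0.4, -0.3, -0.1]
width: 0.0856
[-0.08815007  0.17184452  1.75927069 -0.02711868  1.20973325  0.63842538]
[[-0.001  0.754 -0.657]
 [-0.025 -0.657 -0.754]
 [-1.     0.016  0.02 ]]
[([261.8, 70.6], [247, 54, 31, 34, 793]), ([332.6, 274.5], [331, 264, 6, 19, 47])] [([142.6, 63.1], [95, 12, 98, 101, 5101]), ([262.3, 199.1], [251, 181, 25, 37, 744]), ([253.4, 242.9], [243, 231, 22, 24, 393])]
0.42 post .256 (np.float64(274.3291028925364), np.float64(207.82562856364947)) foot (np.float64(270.7054310093517), np.float64(189.88727402802172)) btn (np.float64(265.4490062573707), np.float64(73.20168150635884)) (array([-0.8, 15.1,  3.7]), np.float64(-0.06915537524546211))
0.46 post .256 (np.float64(264.49293250660355), np.float64(208.34097929033837)) foot (np.float64(262.3869490073502), np.float64(190.3237003531673)) btn (np.float64(260.4219915330101), np.float64(73.46773233645973)) (array([-0.9,  6.9,  4.1]), np.float64(-0.029159709063069972))
0.5 post .256 (np.float64(254.64531508830754), np.float64(208.49514435259064)) foot (np.float64(254.05844264348144), np.float64(190.44716089318766)) btn (np.float64(255.38912325177657), np.float64(73.51525167215794)) (array([-1. , -1.3,  4.1]), np.float64(0.010836940574780352))
```

View pics/w6.png

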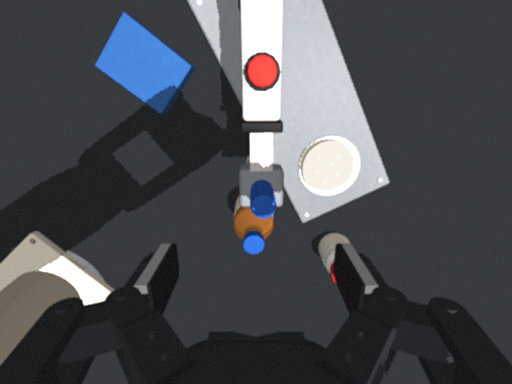

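The boom is at about 0.46 rad, the post is at (262,199) and the button at (262,71), matching the model. Descending on the post with the tool half-turned.

```bash
python3 -m inch '{"xyz":[[12,6,4],[30,6,4],[45,6,4],[60,6,4],[75,6,4],[88,6,4],[88,6,4],[88,6,4]],"twist":[-0.025,-0.025,-0.025,-0.025,-0.025,-0.025,-0.025,-0.025]}' 1; python3 -m inch '{"xyz":[[0,0,0],[0,0,0],[0,0,0],[0,0,0],[0,0,0],[0,0,0],[0,0,0],[0,0,0]],"twist":[0,0,0,0,0,0,0,0]}' 0 40; python3 - <<'E'
from h import *
st=sensors.get_state(); p=st["tool_pos"][:2]-col; r=np.hypot(*p); s0=d0-np.arctan2(p[1],p[0]); print(r,s0)
for k in range(1,10): print(k,togo(pol(.205,.464-k*.05,st["tool_pos"][2]),.464-k*.05,st))
E
```

```text
time: 11.9
tool_pos: [0.5231, -0.0521, 0.1962]
eef_rot: [1.68, 0.774, -1.703]
force: [0.2, -0.1, 0.4]
width: 0.0857
time: 12.7
tool_pos: [0.5231, -0.0522, 0.1965]
eef_rot: [1.681, 0.772, -1.703]
force: [-1.0, -0.3, 6.0]
width: 0.0204
0.20688434974327902 0.4569605145632092
1 (array([ 0.1,  8.8, -2.2]), np.float64(-0.05183606954949016))
2 (array([ 0.2, 19. , -2.9]), np.float64(-0.10182942475159873))
3 (array([ 0.4, 29.2, -4.2]), np.float64(-0.1518213197002134))
4 (array([ 0.5, 39.3, -6. ]), np.float64(-0.20181183541909808))
5 (array([ 0.6, 49.2, -8.3]), np.float64(-0.251801066698341))
6 (array([  0.7,  59.1, -11.1]), np.float64(-0.3017891211461947))
7 (array([  0.8,  68.8, -14.4]), np.float64(-0.3517761181134629))
8 (array([  0.8,  78.3, -18.2]), np.float64(-0.4017621875011963))
9 (array([  0.9,  87.7, -22.4]), np.float64(-0.45174746846359937))
```

```bash
python3 -m inch '{"xyz":[[0,10.2,-0.3],[0,20.4,-1],[0,30.6,-2.3],[0,40.7,-4.1],[0,50.7,-6.4],[0,60.6,-9.1],[0,70.3,-12.4],[0,75,-14.3]],"twist":[-0.05,-0.1,-0.15,-0.2,-0.25,-0.3,-0.35,-0.375]}'; python3 - <<'E'
from h import *
st=sensors.get_state(); p=st["tool_pos"][:2]-col; r=np.hypot(*p); s0=d0-np.arctan2(p[1],p[0]); print(r,s0,st["q"])
M=R.from_rotvec(st["eef_rot"]).as_matrix(); print("F tool",M.T@st["force"])
for k in range(1,8): print(k,togo(pol(r,s0-k*.025,st["tool_pos"][2]),None,st)[0])
E
```

```text
time: 13.5
tool_pos: [0.59, -0.0901, 0.1966]
eef_rot: [1.419, 1.02, -1.45]
force: [-2.4, -5.4, 2.3]
width: 0.0207
0.2082235487841969 0.0844905900302424 [-0.1563718   0.37656397  1.69199737 -0.03036533  1.0711549   0.17553199]
F tool [-2.16590677 -0.6009466   5.93693548]
1 [ 0.   5.2 -0.1]
2 [ 0.1 10.4 -0.3]
3 [ 0.1 15.6 -0.7]
4 [ 0.1 20.8 -1.1]
5 [ 0.1 26.  -1.8]
6 [ 0.1 31.1 -2.5]
7 [ 0.1 36.2 -3.4]
```

```bash
python3 -m inch '{"xyz":[[0,4,0],[0,8,0],[0,12,-0.3],[0,16,-0.5],[0,18,-0.5],[0,18,-0.5],[0,18,-0.5],[0,18,-0.5]],"twist":[-0.02,-0.04,-0.06,-0.08,-0.08,-0.08,-0.08,-0.08]}'; python3 - <<'E'
from h import *
st=sensors.get_state(); p=st["tool_pos"][:2]-col; r=np.hypot(*p); s0=d0-np.arctan2(p[1],p[0]); print(r,s0)
M=R.from_rotvec(st["eef_rot"]).as_matrix(); print("F tool",M.T@st["force"])
E
```

```text
time: 14.3
tool_pos: [0.6065, -0.0951, 0.1967]
eef_rot: [1.362, 1.066, -1.395]
force: [-1.0, -5.7, 0.1]
width: 0.0208
0.20857018143968586 0.0016832989780668495
F tool [0.05408187 0.37681931 5.77930242]
```

```bash
python3 -m inch '{"xyz":[[0,2,0],[0,4,0],[0,5,0],[0,6,0],[0,6,0],[0,6,0],[0,6,0],[0,6,0]],"twist":[0,0,0,0,0,0,0,0]}'; python3 - <<'E'
from h import *
st=sensors.get_state(); p=st["tool_pos"][:2]-col; r=np.hypot(*p); s0=d0-np.arctan2(p[1],p[0]); print(r,s0)
M=R.from_rotvec(st["eef_rot"]).as_matrix(); print("F tool",M.T@st["force"])
E
```

```text
time: 15.1
tool_pos: [0.6098, -0.096, 0.1965]
eef_rot: [1.36, 1.07, -1.398]
force: [-10.2, -3.8, 5.8]
width: 0.0204
0.2086951799100236 -0.014562133122424159
F tool [-5.66082597 -9.05685787  6.29856937]
```

The boom is at its stop: 9 N of resistance, and it moved only part of the last step. Releasing, rising, shutting the fingers and moving back over the button.

```bash
python3 -m inch '{"xyz":[[0,-2,0],[0,-3,0],[0,-3,0],[0,-3,0],[-20,-3,0],[-40,-3,0],[-60,-3,0],[-75,-3,0]],"twist":[0,0,0,0,0,0,0,0]}' 1; python3 -m inch '{"xyz":[[0,1,-20],[0,1,-40],[0,1,-60],[0,1,-80],[0,1,-95],[0,1,-105],[0,1,-105],[0,1,-105]],"twist":[0,0,0,0,0,0,0,0]}' 0 40
python3 - <<'E'
from h import *
st=sensors.get_state(); w=read_camera("wrist"); im=read_camera("top")
print(st["tool_pos"],st["width"],np.round(R.from_rotvec(st["eef_rot"]).as_matrix(),3)); print(blobs(w,"red"),blobs(w,"blue"))
for s in (-.02,0,.02): print(s,"post",proj("wrist",pol(.205,s,.256),st),proj("wrist",pol(.205,s,.212),st),"btn",proj("wrist",pol(.1,s,.229),st), togo(pol(.1,s,.27),s,st))
cv2.imwrite("pics/w7.png",cv2.cvtColor(w,cv2.COLOR_RGB2BGR))
E
```

```text
time: 15.9
tool_pos: [0.6106, -0.093, 0.2735]
eef_rot: [1.364, 1.066, -1.392]
force: [-0.0, 0.1, -0.1]
width: 0.0852
time: 16.7
tool_pos: [0.6358, 0.0084, 0.2694]
eef_rot: [1.363, 1.067, -1.393]
force: [-0.2, -0.5, 0.3]
width: -0.0003
[0.63575338 0.00842438 0.26935073] -0.00033946628308784675 [[-0.002  0.972 -0.236]
 [-0.026 -0.236 -0.971]
 [-1.     0.004  0.025]]
[([254.2, 194.0], [241, 181, 28, 27, 586])] [([125.7, 74.4], [77, 23, 98, 104, 5514]), ([147.2, 288.0], [136, 277, 24, 24, 406]), ([255.8, 315.7], [250, 306, 12, 20, 199])]
-0.02 post (np.float64(256.5275712230213), np.float64(315.48974138757916)) (np.float64(256.1835081642087), np.float64(283.2186059886078)) btn (np.float64(252.62492638169815), np.float64(197.18149025328992)) (array([-0.7, -2.7, -1.1]), np.float64(-0.030483498431095324))
0 post (np.float64(252.01748820918067), np.float64(315.5835096325067)) (np.float64(252.3180627595503), np.float64(283.2999612342878)) btn (np.float64(250.3231897483188), np.float64(197.2315064365338)) (array([-0.7, -4.7, -1.1]), np.float64(-0.010489859155369707))
0.02 post (np.float64(247.50577888573474), np.float64(315.6069888007835)) (np.float64(248.451276699287), np.float64(283.31790733457916)) btn (np.float64(248.02057252261707), np.float64(197.23873675044896)) (array([-0.7, -6.7, -1.1]), np.float64(0.009503863903039811))
```

View pics/w7.png

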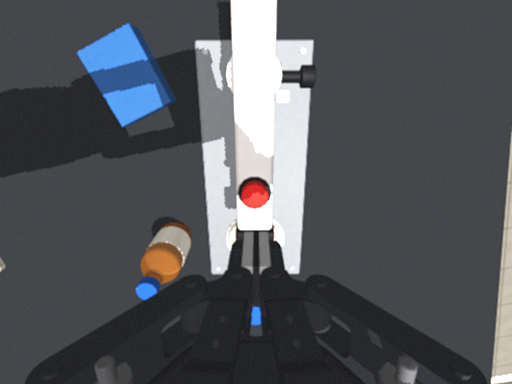

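The picture shows the boom parallel to the plate. The button at (254,194) is almost on the tool axis, 4 mm further inward. Descending toward it.

```bash
python3 -m inch '{"xyz":[[15,-1.5,-4],[30,-1.5,-4],[45,-1.5,-4],[58,-1.5,-4],[68,-1.5,-4],[70,-1.5,-4],[70,-1.5,-4],[70,-1.5,-4]],"twist":[0,0,0,0,0,0,0,0]}' 0; python3 -m inch '{"xyz":[[1,0,0],[2,0,0],[3,0,0],[4,0,0],[5,0,0],[6,0,0],[6,0,0],[6,0,0]],"twist":[0,0,0,0,0,0,0,0]}'
```

```text
time: 17.6
tool_pos: [0.6357, 0.0111, 0.1999]
eef_rot: [1.364, 1.066, -1.393]
force: [0.1, 0.7, -0.7]
width: -0.0003
time: 18.4
tool_pos: [0.6352, 0.011, 0.1933]
eef_rot: [1.364, 1.067, -1.393]
force: [1.2, 0.2, -0.1]
width: 0.0002
```

```bash
python3 -m inch '{"xyz":[[1,0,0],[2,0,0],[3,0,0],[4,0,0],[4,0,0],[4,0,0],[4,0,0],[4,0,0]],"twist":[0,0,0,0,0,0,0,0]}';  python3 -m inch '{"xyz":[[1,0,0],[2,0,0],[3,0,0],[3,0,0],[3,0,0],[3,0,0],[3,0,0],[3,0,0]],"twist":[0,0,0,0,0,0,0,0]}'
```

```text
time: 19.2
tool_pos: [0.6352, 0.0109, 0.1894]
eef_rot: [1.364, 1.067, -1.393]
force: [0.6, 0.3, 1.1]
width: 0.0002
time: 20.0
tool_pos: [0.6352, 0.0109, 0.1863]
eef_rot: [1.364, 1.067, -1.393]
force: [-0.0, 1.7, 1.3]
width: -0.0001
```

```bash
python3 -m inch '{"xyz":[[1,0,0],[2,0,0],[3,0,0],[3,0,0],[3,0,0],[3,0,0],[3,0,0],[3,0,0]],"twist":[0,0,0,0,0,0,0,0]}';  python3 - <<'E'
from h import *
w=read_camera("wrist"); print(blobs(w,"red"),blobs(w,"blue"))
E
```

```text
time: 20.8
tool_pos: [0.6354, 0.0109, 0.1841]
eef_rot: [1.364, 1.066, -1.393]
force: [-2.1, 2.1, 7.8]
width: 0.0002
[([241.8, 237.3], [240, 235, 4, 5, 16])] [([90.1, 71.8], [29, 7, 120, 129, 7989])]
```

```bash
python3 -m inch '{"xyz":[[1,0,0],[2,0,0],[2,0,0],[2,0,0],[2,0,0],[2,0,0],[2,0,0],[2,0,0]],"twist":[0,0,0,0,0,0,0,0]}';python3 -m inch '{"xyz":[[-10,0,0],[-25,0,0],[-45,0,0],[-65,0,0],[-85,0,0],[-100,0,0],[-100,0,20],[-100,0,40]],"twist":[0,0,0,0,0,0,0,0]}'; python3 -m inch '{"xyz":[[0,0,20],[0,0,40],[0,0,60],[0,0,80],[0,0,80],[0,0,80],[0,0,80],[0,0,80]],"twist":[0,0,0,0,0,0,0,0]}' 1; python3 - <<'E'
from h import *
st=sensors.get_state(); w=read_camera("wrist")
print(blobs(w,"red"),blobs(w,"blue"),blobs(w,"green",5))
for s in (-.02,): 
  for r in(.205,.22,.235): print(r,"post",proj("wrist",pol(r,s,.256),st),proj("wrist",pol(r,s,.212),st), togo(pol(r,s,.285),s,st))
  print("btn",proj("wrist",pol(.1,s,.225),st))
cv2.imwrite("pics/w8.png",cv2.cvtColor(w,cv2.COLOR_RGB2BGR))
E
```

```text
time: 21.65
tool_pos: [0.6355, 0.0109, 0.1838]
eef_rot: [1.365, 1.066, -1.392]
force: [-5.9, 1.6, 18.3]
width: -0.0004
time: 22.45
tool_pos: [0.626, -0.0258, 0.2831]
eef_rot: [1.363, 1.066, -1.392]
force: [0.0, -1.3, 0.2]
width: -0.0003
time: 23.25
tool_pos: [0.6071, -0.1026, 0.2843]
eef_rot: [1.363, 1.067, -1.393]
force: [0.2, 0.9, -0.2]
width: 0.0852
[([255.8, 53.0], [241, 36, 31, 35, 817]), ([225.1, 277.6], [209, 262, 33, 32, 808])] [([130.9, 16.8], [91, 0, 81, 44, 2349]), ([256.0, 200.5], [244, 181, 25, 39, 753]), ([140.4, 207.8], [128, 196, 26, 24, 470])] []
0.205 post (np.float64(258.36966532897685), np.float64(191.62442877893008)) (np.float64(257.70093491400695), np.float64(175.66270083309658)) (array([ -1. ,   2.1, -10.8]), np.float64(-0.02987871301251266))
0.22 post (np.float64(258.8592098555543), np.float64(208.46041174278207)) (np.float64(258.12807472709477), np.float64(190.21684618457692)) (array([-0.6,  2.5,  4.2]), np.float64(-0.02987871301251266))
0.235 post (np.float64(259.32694275287605), np.float64(224.5462684185786)) (np.float64(258.53905521597414), np.float64(204.22038691877827)) (array([-0.2,  2.9, 19.2]), np.float64(-0.02987871301251266))
btn (np.float64(254.1690632135107), np.float64(53.23623727949206))
```

View pics/w8.png

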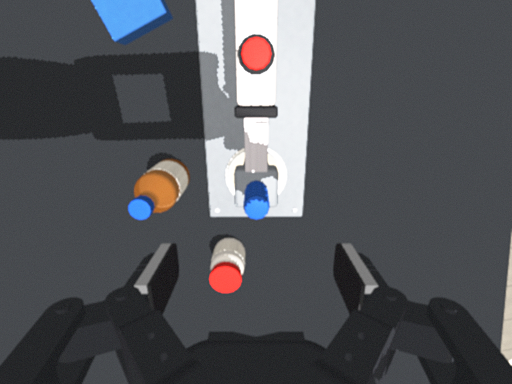

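The arm popped out by about 16 mm: the post is at (256,200) and the boom is still parallel to the plate. Now I grip the post and draw it out.

```bash
python3 -m inch '{"xyz":[[15,0.5,4],[30,0.5,4],[45,0.5,4],[60,0.5,4],[75,0.5,4],[88,0.5,4],[88,0.5,4],[88,0.5,4]],"twist":[0,0,0,0,0,0,0,0]}' 1; python3 -m inch '{"xyz":[[0,0,0],[0,0,0],[0,0,0],[0,0,0],[0,0,0],[0,0,0],[0,0,0],[0,0,0]],"twist":[0,0,0,0,0,0,0,0]}' 0 60
python3 - <<'E'
from h import *
st=sensors.get_state(); p=st["tool_pos"][:2]-col; M=R.from_rotvec(st["eef_rot"]).as_matrix(); print(np.hypot(*p),d0-np.arctan2(p[1],p[0]),M.T@st["force"])
w=read_camera("wrist"); cv2.imwrite("pics/w9.png",cv2.cvtColor(w,cv2.COLOR_RGB2BGR))
print(blobs(w,"red"),blobs(w,"green",5)); u=-M[:,2]
print(togo(pol(.26,-.015,st["tool_pos"][2]),-.015,st), togo(pol(np.hypot(*p),-.015,st["tool_pos"][2]),-.015,st))
E
```

```text
time: 24.1
tool_pos: [0.6064, -0.1096, 0.1963]
eef_rot: [1.364, 1.067, -1.394]
force: [0.0, 0.1, 0.2]
width: 0.0857
time: 24.9
tool_pos: [0.6066, -0.1096, 0.197]
eef_rot: [1.364, 1.066, -1.393]
force: [-1.0, 0.8, 5.8]
width: 0.0199
0.22273007657766286 -0.013488170294931878 [-5.76740458 -1.09867707 -0.37554933]
[([254.5, 18.9], [230, 0, 50, 44, 1802]), ([232.5, 316.6], [229, 305, 9, 25, 183])] []
(array([ 0.9,  1.3, 37.2]), np.float64(-0.025721800160569686)) (array([ 0. ,  0.3, -0. ]), np.float64(-0.025721800160569686))
```

```bash
python3 -m inch '{"xyz":[[0,0.5,4],[0,0.5,9],[0.3,0.8,15],[0.5,1,21],[0.7,1,27],[0.9,1.2,33],[1,1.5,39],[1,1.5,42]],"twist":[0,0,0,0,0,0,0,0]}'; python3 -m inch '{"xyz":[[0,0,0],[0,0,0],[0,0,0],[0,0,0],[0,0,0],[0,0,0],[0,0,0],[0,0,0]],"twist":[0,0,0,0,0,0,0,0]}'
python3 - <<'E'
from h import *
st=sensors.get_state(); p=st["tool_pos"][:2]-col; M=R.from_rotvec(st["eef_rot"]).as_matrix(); print(np.hypot(*p),d0-np.arctan2(p[1],p[0]),M.T@st["force"])
w=read_camera("wrist"); print(blobs(w,"red"),blobs(w,"blue"),blobs(w,"green",5))
for r in (.2615,.265,.269): print(r,proj("wrist",pol(r,-.015,.256),st))
a=cv2.resize(w[0:240,195:315],(400,800)[::1] if 0 else (300,600),interpolation=cv2.INTER_CUBIC)
b=cv2.resize(w,(490,368)); b=np.vstack([b,np.zeros((232,490,3),np.uint8)])
cv2.imwrite("pics/w10.png",cv2.cvtColor(np.hstack([a,b]),cv2.COLOR_RGB2BGR))
E
```

```text
time: 25.75
tool_pos: [0.5971, -0.1496, 0.1969]
eef_rot: [1.365, 1.069, -1.394]
force: [-4.1, 8.0, 7.4]
width: 0.0202
time: 26.55
tool_pos: [0.597, -0.1499, 0.1969]
eef_rot: [1.364, 1.069, -1.394]
force: [-4.6, 5.6, 8.0]
width: 0.02
0.2641241013804424 -0.010482685959658733 [-8.1309688  -5.73130056 -4.15574292]
[] [([94.4, 197.8], [76, 182, 38, 33, 972]), ([255.7, 246.8], [237, 212, 39, 68, 2149])] []
0.2615 (np.float64(258.8112135497846), np.float64(264.58977547804153))
0.265 (np.float64(258.9608843761778), np.float64(270.18207280779484))
0.269 (np.float64(259.1288976094349), np.float64(276.45971540754886))
```

View pics/w10.png

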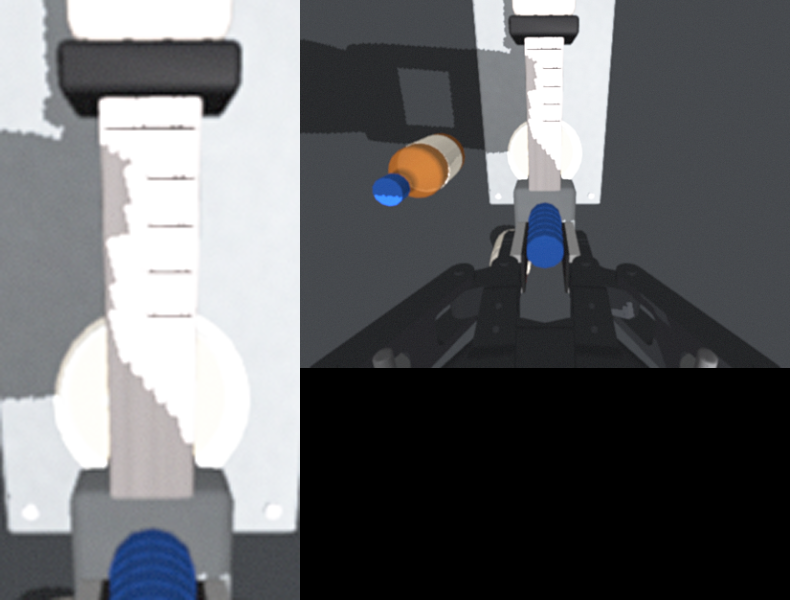

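The bar shows ticks at 10-50 mm, and the long 50 mm tick lies about 6 mm outside the mouth (crop row 128 against the mouth at 97). No green shows yet, so it is about 56 mm out. Drawing 4 mm more.

```bash
python3 -m inch '{"xyz":[[0,0,1],[0,0,2],[0,0,3],[0.1,0,4],[0.1,0,4],[0.1,0,4],[0.1,0,4],[0.1,0,4]],"twist":[0,0,0,0,0,0,0,0]}'
python3 - <<'E'
from h import *
st=sensors.get_state(); p=st["tool_pos"][:2]-col; M=R.from_rotvec(st["eef_rot"]).as_matrix(); print(np.hypot(*p),d0-np.arctan2(p[1],p[0]),M.T@st["force"])
w=read_camera("wrist"); print(blobs(w,"green",3))
print("column 262:",[(r,w[r,262].tolist()) for r in range(20,60)])
h=cv2.cvtColor(w,cv2.COLOR_RGB2HSV)[:80,225:290]; m=(h[...,0]>40)&(h[...,0]<90)&(h[...,1]>70); print(np.argwhere(m).min(0,initial=99),np.argwhere(m).max(0,initial=0),m.sum())
E
```

```text
time: 27.4
tool_pos: [0.5962, -0.1532, 0.1968]
eef_rot: [1.365, 1.069, -1.394]
force: [-4.3, 7.1, 8.6]
width: 0.02
0.26747152187428264 -0.01034797481471017 [-8.79863698 -5.84537687 -5.71137013]
[([249.4, 32.2], [233, 31, 43, 8, 67]), ([276.0, 35.5], [276, 33, 1, 6, 6])]
column 262: [(20, [81, 82, 83]), (21, [81, 83, 85]), (22, [79, 77, 81]), (23, [83, 82, 86]), (24, [84, 84, 86]), (25, [78, 78, 79]), (26, [67, 68, 69]), (27, [53, 52, 53]), (28, [47, 47, 48]), (29, [34, 29, 31]), (30, [26, 32, 27]), (31, [49, 116, 61]), (32, [94, 234, 125]), (33, [116, 255, 155]), (34, [119, 253, 159]), (35, [118, 251, 158]), (36, [111, 251, 152]), (37, [130, 251, 165]), (38, [226, 254, 231]), (39, [255, 255, 255]), (40, [255, 255, 255]), (41, [255, 255, 255]), (42, [255, 255, 255]), (43, [255, 255, 255]), (44, [255, 255, 255]), (45, [255, 255, 255]), (46, [255, 255, 255]), (47, [255, 255, 255]), (48, [255, 255, 255]), (49, [255, 255, 255]), (50, [233, 226, 225]), (51, [161, 153, 152]), (52, [255, 253, 252]), (53, [255, 255, 255]), (54, [255, 255, 255]), (55, [255, 255, 255]), (56, [255, 255, 255]), (57, [255, 255, 255]), (58, [255, 255, 255]), (59, [255, 255, 255])]
[30  7] [39 52] 337
```

The green band fills wrist rows 31-37 right at the mouth, and the 50 mm tick is about 10 mm out at row 51, so the arm is about 60 mm out. One hold call to check stability, then I hand in.

```bash
python3 -m inch '{"xyz":[[0,0,0],[0,0,0],[0,0,0],[0,0,0],[0,0,0],[0,0,0],[0,0,0],[0,0,0]],"twist":[0,0,0,0,0,0,0,0]}'
python3 - <<'E'
from h import *
from station import robot
w=read_camera("wrist"); g=[r for r in range(20,60) if w[r,262,1]>w[r,262,0]+50]; print("green rows",g)
t=read_camera("top"); print(blobs(t,"red"),blobs(t,"blue"))
if 5<=len(g)<=10: print(robot.hand_in())
E
```

```text
time: 28.25
tool_pos: [0.5962, -0.1532, 0.1968]
eef_rot: [1.365, 1.069, -1.394]
force: [-4.2, 6.2, 8.1]
width: 0.0199
green rows [31, 32, 33, 34, 35, 36, 37, 38, 39, 40, 41, 42, 43, 44, 45, 46, 47, 48, 49, 50, 52, 53, 54, 55, 56, 57, 58, 59]
[([255.2, 152.1], [251, 147, 10, 11, 78])] [([199.7, 224.9], [177, 205, 47, 40, 1393]), ([308.2, 233.1], [304, 229, 10, 9, 75])]<stdin>:3: RuntimeWarning: overflow encountered in scalar add
```

The check failed only because of a uint8 overflow in my script, so nothing was handed in. I redo it.

```bash
python3 - <<'E'
from h import *
from station import robot
w=read_camera("wrist").astype(int); g=[r for r in range(20,60) if w[r,262,1]>w[r,262,0]+50]; print("green rows",g)
b=at_z("top",255.2,152.1,.225)[:2]-col; print("swing by button",d0-np.arctan2(b[1],b[0]))
print(blobs(read_camera("scene"),"red"))
if 5<=len(g)<=10: print(robot.hand_in())
E
```

```text
green rows [31, 32, 33, 34, 35, 36, 37]
swing by button -0.003115252137248392
[([135.6, 176.6], [125, 168, 22, 18, 322]), ([232.8, 200.9], [227, 195, 12, 12, 102])]
the job is handed in; nothing more can be done
None
```

The job is handed in at about 28 s of the 64 s allowed; no verdict was reported. I swung the boom to its stop with the arm locked, pressed the button so the arm popped out about 16 mm, and drew it out by the post. I finished holding the post.

**Last checks:**
- **Reach:** the green band stands in the tube's mouth, with the arm about 60 mm out, and it was steady over a hold call.
- **Boom:** the swing reads about 0 rad from the button's position in the top view.
- **Grip:** the fingers are 20 mm apart on the post with the grip set to 60 N. I had no direct reading of the finger force on the post.
- **Other items:** the bottle, jar and slide box sit at the same pixels as at the start. I did not measure the dish again at the end; nothing came near it.

**What went wrong or disagreed:**
- **Finger length:** the real fingertips sit about 40 mm behind the stated TCP, so the first grip closed on air above the post.
- **Swing stall:** joint 6 neared its limit partway round, with the boom pulling on the tool at about 20 N. I let go, turned the tool half round and gripped again.
- **Final check:** my first script for it had an integer overflow, so I fixed it and ran it again before handing in.

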